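# Change-out of a vacuum filter: push-and-turn cap off, cartridge out

### The arm

A 6-joint arm with a two-finger parallel gripper is mounted at the origin on a cart in front of the work surface, level with it; the furniture and walls round the work are solid. World frame = base frame: x ahead of the robot, y to its left, z up, the work surface at z = 0. Lengths are in m, angles in rad, forces in N, time in s.
With the tool pointing down it reaches from about 0.3 to 0.775 m from the base axis. Payload 14.6 kg.
Tool frame: the origin (TCP) lies at the very end of the fingers, on their centre line; the grasp point (between the pads) lies 19 mm behind it; z points along the fingers, y is the direction in which the jaws open and shut (so a half turn about z gives the same grasp; the last joint's range is limited). The gripper opens to 85 mm and grips with 20 to 120 N. Pads are 22 mm wide; open, the fingers measure 114 mm over their backs; the gripper's body (76 mm by 85 mm) begins 54 mm behind the grasp point. The pads swing forward as they close: fully open they stand 13 mm farther back than shut.
Start: joints at [1.093, 0.3, 1.521, -0, 1.321, -0.067], TCP at [0.22, 0.504, 0.231] pointing down, gripper open.
Joint ranges: [-3.03, 3.03], [-0.79, 2.21], [0.23, 2.52], [-1.04, 4.18], [0, 3.07], [-2.55, 2.55]. Speed limits (rad/s): [2.22, 2.22, 2.57, 3.14, 3.14, 3.14].

### API

Orientations are given as a unit quaternion [x, y, z, w].
In Python, from plant import * gives the robot as it stands.
- The arm moves only by the shell command python3 -m jog 'ROWS' [FORCE]. ROWS is text: rows parted by semicolons, each of 7 numbers parted by spaces: the shift along the tool's x, y, z normalised to -1 to 1, where 1 is 50 mm, then the turn, a rotation vector about the tool's x, y, z normalised to -1 to 1, where 1 is 6 degrees, then the opening, from -1 (shut) to 1 (fully open). A call has 1 to 12 rows; each row shifts and turns the commanded pose from where the row before left it, along the tool's axes as they then stand; what a row does not reach is not made up. A row lasts 1/10 s, in which the tool goes at most 50 mm and 8.59 degrees, less where a joint would pass 70% of its speed; a pose out of reach is approached as far as the arm can. A call with a number of a shift or a turn outside -1 to 1 is refused whole. A call with a gripper value outside its range is refused whole. The fingers move at their own pace and stop on an object; FORCE is the grip in N (left out, the last holds). Time passes only in rows, so rows that do not move let the fingers close. It gives the time, the measured TCP pose, the force and the opening at its end, in the units of the state.
- state(): the state, without advancing time (a new reading comes with each control period).
- read_camera(name): name is "scene" or "side" or "wrist"; returns (picture, depth): 384x512x3 uint8, red, green, blue; 384x512 float32, m along the optical axis (not along the pixel's ray), 0 where there is no reading.
- get_calibration(name): a dict with "fx", "fy", "cx", "cy" (pixels), "dist_coeffs" ([k1, k2, p1, p2, k3] as OpenCV has them; the pictures are not rectified), "world_from_camera" (4x4, takes a point from camera to world coordinates). Camera axes: x right, y down, z forward; pixel columns grow to the right and rows downward; lengths in m; the calibration is good to about 2 mm. A picture is of the moment at which its call begins: read the wrist's pose just before it. get_calibration takes no time and is no camera call; for the wrist camera it gives the pose at the moment of the call.
- sign_off(): hands the job in, once; it reports no verdict.
The state is a dict: "clock": time; "joint_pos": joint angles; "qd": joint speeds; "joint_efforts": joint torques, N m; "ee_pos": TCP position; "tool_rot": TCP orientation; "force": force on the tool from outside, world axes, zero at the start; "ft_torque": the same for the moment, N m; "width": opening from 0.0 (shut) to 1.0 (fully open).
Only numpy, scipy, OpenCV 4.12 (cv2) and the standard library are available. Lean on these libraries where they do the work, as an engineer would, in place of code of your own. Each camera call takes 0.05 s, during which the arm holds its last target.

### The job

Take the used cartridge out of the taller of the two vacuum filter housings: its safety cap comes off only when it is pushed down against the spring and turned anticlockwise while held down, then lifted. Set the cap down in the steel tray, bar upwards, and after it stand the cartridge upright in the same tray, next to the wash bottle. Drop nothing, do not touch the shorter filter, and leave the bottle, the lens barrel and the loupe standing where they are.

Things in the scene. Friction and masses are not known exactly. Their poses are not given: they have to be found in the camera images.
- filter_tall: Taller filter housing, fixed: grey foot 90 mm across, 10 mm high; grey bowl 76 mm across up to z = 85 mm; under the cap an aluminium neck 54 mm across up to its rim at 112 mm, with a bore 44 mm wide. Shut, the cap's lower edge is at z = 94 mm, the top of its bar at 164 mm. Origin: centre of the underside, z up
- bayonet (a point): Centre of the neck's rim (112 mm up), where two lugs in the cap's skirt lock. The cap turns only when pushed at least 6 mm down (9 mm is the end) and comes up only when turned 54 to 74 degrees anticlockwise, seen from above, from its start; stops bar turning beyond 74 degrees and clockwise. Aim at 65 degrees, then lift 45 mm or more before moving sideways (tab inside)
- spring_seat (a joint): Spring seat in the bore under the cartridge, which passes the spring's push to the cap. Metres pressed down: 0 with the cap shut (force 6 N), 0.009 with the cap pushed right down (the skirt then stands on the bowl; force 10.5 N, plus some damping), -0.006 when the cap is off
- cap_mid (a point): Black plastic cap of the taller filter, 79 mm across, 70 mm high, loose, 0.12 kg: a hollow skirt 44 mm high with closed top and on it a straight upright grip bar 66 mm long, 14 mm thick and 26 mm high. The point is on the cap's axis, 35 mm above its lower edge. x runs along the bar, z up
- cap_bar (a point): The grip point of the cap: on its axis, in the bar, 58 mm above the cap's lower edge, 14 mm above the flat top of the skirt. x along the bar, y across it
- filter_cap: The same cap, origin at the centre of its lower edge
- cartridge_mid (a point): White ribbed cartridge in the taller housing under the cap: cylinder 40 mm across, 60 mm high, with a pull tab on top 30 mm long, 12 mm thick, 24 mm high; loose, 0.09 kg. Point: on its axis, 42 mm (half-way) up; x along the tab, z up. With the cap off the spring lifts its shoulder about level with the rim, the tab above it; it may turn with the cap
- cartridge_tab (a point): The grip point of the cartridge: on its axis, in the tab, 73 mm above its underside (13 mm above the shoulder). x along the tab, y across it
- cartridge: The same cartridge, origin at the centre of its underside
- filter_short: Shorter filter housing, fixed, with the same kind of cap, 118 mm to the top of its bar, 90 mm across the foot. Not to be touched. Origin: centre of the underside
- tray: Open steel tray, fixed, 290 mm long (along its x) by 125 mm (along its y), rim 16 mm high, walls and floor 4 mm. Origin: centre of the underside, so its inner floor is at z = 4 mm. The wash bottle stands in it, somewhere near the middle of its length
- bottle_mid (a point): Wash bottle standing in the tray, loose, to be left alone: body 57 mm across, with its nozzle 166 mm high; the nozzle bends out about 45 mm along the bottle's -y, crosswise to the tray. The point is on the axis of the body, 54 mm above its underside
- lens_mid (a point): Black lens barrel standing on the worktop, 38 mm across, 58 mm high, loose, to be left alone. The point is its centre
- loupe_mid (a point): Black loupe standing on the worktop, 37 mm across, 40 mm high, loose, to be left alone. The point is its centre

How it is judged:
By the outcome, as a careful person would: the job done as asked, in the order asked, and still so for the second after the job is handed in, with the robot touching nothing.
It also fails if it takes over 72 s, if anything falls off the work surface, if the arm or the gripper's body presses on something with over 40 N, if the wrist force passes 120 N, or if a joint passes its speed limit or range.

## Working session

There is one attempt and no reset: what is moved stays moved. The work goes in short steps, Python scripts to look and compute and a shell command to move; the robot and the scene stay as the last step left them, time stands still between calls to the robot, and variables do not carry over. Pictures are saved under pics/ and viewed, and the job is handed in when it is done.

```bash
ls; mkdir -p pics
python3 - <<'E'
from plant import *
import cv2,numpy as np
print(state())
for n in ["scene","side","wrist"]:
    p,d=read_camera(n); c=get_calibration(n)
    cv2.imwrite(f"pics/{n}0.png",p[:,:,::-1]); np.savez(f"pics/{n}0.npz",p=p,d=d,T=c["world_from_camera"],k=[c["fx"],c["fy"],c["cx"],c["cy"]],dist=c["dist_coeffs"])
    print(n,np.round(c["world_from_camera"],3).tolist(),c["fx"],c["dist_coeffs"])
E
```

```text
pics
{'clock': 0.0, 'joint_pos': array([ 1.09339131e+00,  3.00471818e-01,  1.52158137e+00, -1.44152223e-05,
        1.32068358e+00, -6.65833822e-02]), 'qd': array([-0.00030184,  0.00109438,  0.00062272,  0.00031765,  0.00167631,
       -0.00066541]), 'joint_efforts': array([ 9.08637267e-04, -5.43504846e+01, -3.61787796e+01, -2.21550096e-05,
        4.13296846e-03,  7.18927527e-05]), 'ee_pos': array([0.21954122, 0.50403287, 0.23072079]), 'tool_rot': array([ 2.03967574e-01,  9.78977477e-01, -5.52903505e-04, -1.46959445e-04]), 'force': array([ 0.39076489,  0.42460922, -0.13413415]), 'ft_torque': array([-0.03667745,  0.00640095, -0.03389448]), 'width': 0.9999617637246373}
scene [[0.919, -0.22, 0.328, 0.21], [-0.395, -0.492, 0.776, -0.661], [-0.009, -0.843, -0.539, 0.621], [0.0, 0.0, 0.0, 1.0]] 359.8775518701154 [-0.04523792  0.          0.          0.          0.        ]
side [[-1.0, 0.001, 0.014, 0.54], [-0.01, 0.655, -0.755, 0.742], [-0.009, -0.755, -0.655, 0.693], [0.0, 0.0, 0.0, 1.0]] 389.44819888927725 [-0.03907647  0.          0.          0.          0.        ]
wrist [[0.4, 0.869, 0.291, 0.145], [0.917, -0.379, -0.127, 0.536], [-0.0, 0.317, -0.948, 0.373], [0.0, 0.0, 0.0, 1.0]] 305.2815558947099 [-0.05847884  0.          0.          0.          0.        ]
```

View pics/scene0.png

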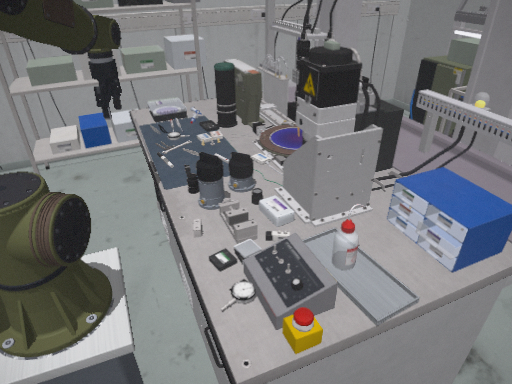

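View pics/side0.png

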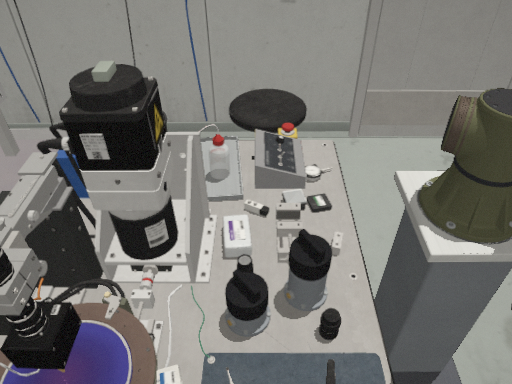

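View pics/wrist0.png

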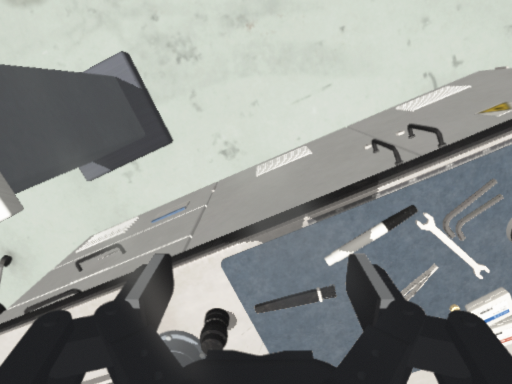

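The scene and side views show two filters with black caps: the taller one at side px (308,265), the shorter at (247,300). The bottle stands in the tray at side px (219,160). The lens barrel is at side (330,322), and the loupe is probably at side (245,265).

```bash
cat > h.py <<'E'
import numpy as np,cv2
def load(n):
    z=np.load(f"pics/{n}.npz"); return z
def cloud(z):
    d=z["d"];fx,fy,cx,cy=z["k"]
    K=np.array([[fx,0,cx],[0,fy,cy],[0,0,1]])
    v,u=np.mgrid[0:d.shape[0],0:d.shape[1]]
    uv=np.stack([u,v],-1).reshape(-1,1,2).astype(float)
    n=cv2.undistortPoints(uv,K,z["dist"]).reshape(*d.shape,2)
    P=np.dstack([n[...,0]*d,n[...,1]*d,d])
    W=P@z["T"][:3,:3].T+z["T"][:3,3]
    W[d<=0]=np.nan
    return W
def snap(name,tag):
    from plant import read_camera,get_calibration
    c=get_calibration(name); p,d=read_camera(name)
    cv2.imwrite(f"pics/{tag}.png",p[:,:,::-1]); np.savez(f"pics/{tag}.npz",p=p,d=d,T=c["world_from_camera"],k=[c["fx"],c["fy"],c["cx"],c["cy"]],dist=c["dist_coeffs"])
def circ(P):
    A=np.c_[2*P,np.ones(len(P))];s=np.linalg.lstsq(A,(P**2).sum(1),rcond=None)[0]
    return s[:2],np.sqrt(s[2]+s[0]**2+s[1]**2)
E
python3 - <<'E'
from h import *
# topdown map
x0,x1,y0,y1=0.15,0.95,-0.6,0.7; s=500
ims=[]
for n in ["scene0","side0"]:
    z=load(n);W=cloud(z);p=z["p"]
    H=np.zeros((int((x1-x0)*s),int((y1-y0)*s),3),np.uint8)
    m=np.isfinite(W[...,0])&(W[...,2]<0.3)&(W[...,2]>-0.02)
    Q=W[m];c=p[m];o=np.argsort(Q[:,2]);Q=Q[o];c=c[o]
    r=((x1-Q[:,0])*s).astype(int);k=((y1-Q[:,1])*s).astype(int)
    ok=(r>=0)&(r<H.shape[0])&(k>=0)&(k<H.shape[1]);H[r[ok],k[ok]]=c[ok][:,::-1]
    cv2.imwrite(f"pics/top_{n}.png",H)
z=load("side0");W=cloud(z)
for nm,u,v in [("talltop",308,240),("shorttop",244,263),("lens",330,316),("bottle",218,140),("sboxred",287,127),("bt",218,160),("trayR",236,190),("x",247,285)]:
    print(nm,np.round(W[v,u],4))
z=load("scene0");W=cloud(z)
for nm,u,v in [("tall",208,157),("short",240,157),("loupe",257,197),("leftlens",193,185),("bottle",346,240)]:
    print(nm,np.round(W[v,u],4))
E
```

```text
talltop [0.4555 0.2638 0.1626]
shorttop [0.5773 0.2158 0.0367]
lens [0.415  0.3545 0.0571]
bottle [ 0.655  -0.1259  0.1229]
sboxred [ 0.4629 -0.273   0.0723]
bt [ 0.6578 -0.1114  0.0681]
trayR [ 0.6094 -0.0626  0.0027]
x [0.5659 0.3287 0.1158]
tall [0.4473 0.2512 0.1615]
short [0.5673 0.3114 0.1097]
loupe [0.5751 0.1944 0.0246]
leftlens [0.4112 0.334  0.0316]
bottle [ 0.6442 -0.1576  0.0965]
```

View pics/top_side0.png

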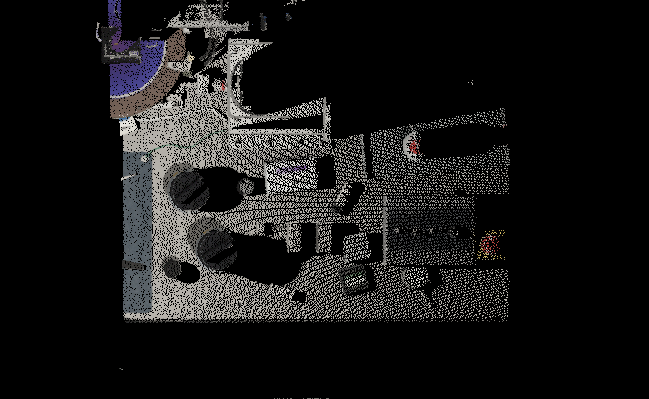

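View pics/top_scene0.png

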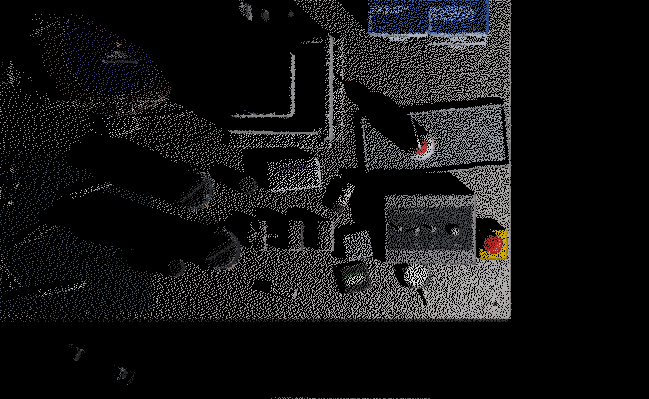

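Run:
```python
from h import *
def sel(W,c,r,z0,z1):
    m=(np.hypot(W[...,0]-c[0],W[...,1]-c[1])<r)&(W[...,2]>z0)&(W[...,2]<z1); return W[m]
for n in ["side0","scene0"]:
    W=cloud(load(n)); print(n)
    for nm,c in [("tall",(0.455,0.262)),("short",(0.567,0.32))]:
        top=164 if nm=="tall" else 118
        t=top/1000
        B=sel(W,c,0.06,t-0.004,t+0.006)
        r=cv2.minAreaRect((B[:,:2]*1000).astype(np.float32)); print(nm,"bar",len(B),r,np.round(B[:,2].mean(),4))
        D=sel(W,c,0.07,t-0.030,t-0.022); print("  disk",len(D))
        S=sel(W,c,0.07,t-0.062,t-0.032)
        if len(S)>20: print("  skirt",len(S),circ(S[:,:2]))
    for nm,c,r,a,b in [("lens",(0.415,0.35),0.05,0.02,0.07),("loupe",(0.577,0.205),0.04,0.01,0.05),("bottle",(0.655,-0.14),0.06,0.02,0.085)]:
        S=sel(W,c,r,a,b); print(nm,len(S),circ(S[:,:2]) if len(S)>10 else "", S[:,2].max())
    S=sel(W,(0.655,-0.15),0.09,0.13,0.19); print("nozzle",len(S),np.round(S.mean(0),3) if len(S) else "",S[::max(1,len(S)//12)].round(3).tolist())
    m=(W[...,0]>0.58)&(W[...,0]<0.78)&(W[...,1]<0.02)&(W[...,1]>-0.33)&(W[...,2]>0.012)&(W[...,2]<0.02)
    R=W[m];print("rim",len(R),R.min(0),R.max(0))
    np.save(f"pics/rim_{n}.npy",R)
# zoomed rectified views
for n in ["side0","scene0"]:
    W=cloud(load(n)); s=2200;x1,y1=0.80,0.02
    H=np.zeros((520,800,3),np.uint8); m=np.isfinite(W[...,0])&(W[...,2]<0.2)&(W[...,2]>-0.02)
    Q=W[m];h=Q[:,2];o=np.argsort(h);Q=Q[o];h=h[o]
    r=((x1-Q[:,0])*s).astype(int);k=((y1-Q[:,1])*s).astype(int);ok=(r>=2)&(r<518)&(k>=2)&(k<798)
    col=np.zeros((len(Q),3),np.uint8);col[h<0.002]=(80,80,80);col[(h>=.002)&(h<.009)]=(200,100,0);col[(h>=.009)&(h<.02)]=(0,255,255);col[h>=.02]=(0,0,255)
    for i in np.where(ok)[0]: cv2.circle(H,(int(k[i]),int(r[i])),2,col[i].tolist(),-1)
    cv2.imwrite(f"pics/tray_{n}.png",H)
```

```text
side0
tall bar 195 ((449.31158447265625, 264.6904296875), (14.347633361816406, 64.03443908691406), 29.66563606262207) 0.1621
  disk 731
  skirt 430 (array([0.44926008, 0.26496352]), np.float64(0.038272224195504814))
short bar 219 ((567.3145751953125, 320.17022705078125), (14.299261093139648, 64.63839721679688), 41.30752182006836) 0.116
  disk 845
  skirt 396 (array([0.56739622, 0.31839232]), np.float64(0.03964179716072033))
lens 435 (array([0.41331956, 0.3550016 ]), np.float64(0.01345012924289381)) 0.06034122339487635
loupe 320 (array([0.57773018, 0.19429693]), np.float64(0.024095348170418723)) 0.04138949487679233
bottle 390 (array([ 0.65728333, -0.13596168]), np.float64(0.027266749660208544)) 0.08496768955804335
nozzle 58 [ 0.67  -0.131  0.153] [[0.67, -0.132, 0.168], [0.678, -0.128, 0.168], [0.668, -0.134, 0.164], [0.683, -0.129, 0.164], [0.661, -0.134, 0.161], [0.684, -0.129, 0.161], [0.691, -0.126, 0.16], [0.654, -0.135, 0.154], [0.656, -0.135, 0.151], [0.694, -0.123, 0.156], [0.696, -0.12, 0.155], [0.661, -0.138, 0.134], [0.661, -0.136, 0.132], [0.65, -0.136, 0.132], [0.652, -0.
[... 555 characters left out ...]
7]), np.float64(0.013737674959517592)) 0.06103272736548149
loupe 134 (array([0.57893051, 0.20273984]), np.float64(0.013762741311871145)) 0.042091492166711264
bottle 527 (array([ 0.65964674, -0.13937696]), np.float64(0.02827686637295874)) 0.08490200743430842
nozzle 92 [ 0.665 -0.138  0.148] [[0.678, -0.132, 0.17], [0.676, -0.134, 0.169], [0.706, -0.124, 0.155], [0.71, -0.124, 0.151], [0.66, -0.136, 0.164], [0.66, -0.141, 0.162], [0.66, -0.138, 0.152], [0.655, -0.139, 0.143], [0.653, -0.139, 0.138], [0.653, -0.14, 0.136], [0.651, -0.14, 0.133], [0.647, -0.141, 0.133], [0.663, -0.147, 0.132], [0.649, -0.147, 0.13]]
rim 646 [ 0.6042814  -0.3223904   0.01200505] [0.77664469 0.01953471 0.01998567]
```

View pics/tray_scene0.png

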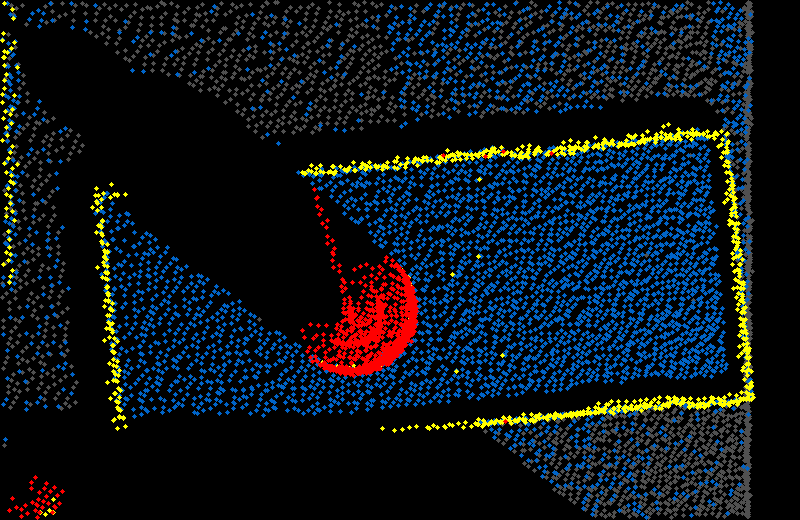

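View pics/tray_side0.png

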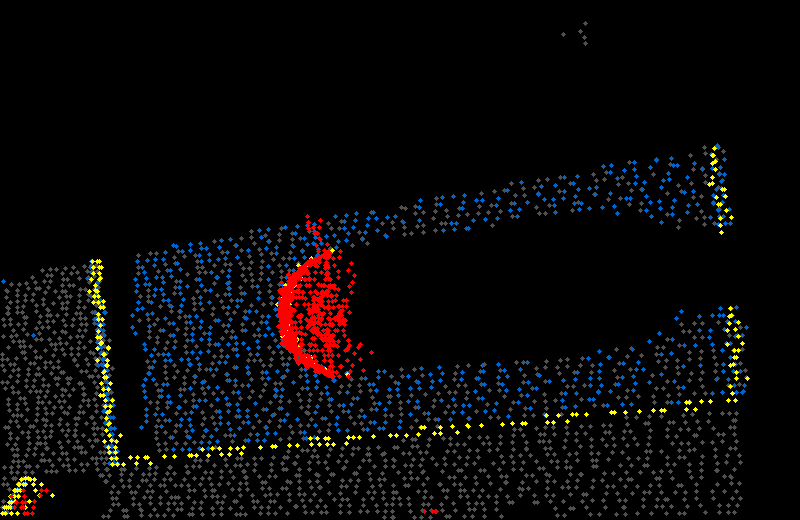

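```bash
cat > plan.py <<'E'
# usage: python3 plan.py x y z yawdeg(of jaw y)   -> tool-frame shift (units of 50mm) then turn (units of 6deg); translate first
import sys,numpy as np
from scipy.spatial.transform import Rotation as R
from plant import state
s=state();p=np.array(s["ee_pos"]);q=R.from_quat(s["tool_rot"]);M=q.as_matrix()
print("clk %.2f"%s["clock"],"pos",p.round(4),"yaw %.2f"%np.degrees(np.arctan2(M[1,1],M[0,1])),"z",M[:,2].round(4),"F",np.round(s["force"],1),"T",np.round(s["ft_torque"],2),"w %.3f"%s["width"],"j",np.round(s["joint_pos"],2))
if len(sys.argv)>1:
    t=np.array([float(a) for a in sys.argv[1:4]]);y=np.radians(float(sys.argv[4]))
    yv=np.array([np.cos(y),np.sin(y),0]);zv=np.array([0,0,-1.]);xv=np.cross(yv,zv)
    D=np.column_stack([xv,yv,zv])
    print("shift",(M.T@(t-p)/0.05).round(3),"turn",(np.degrees(R.from_matrix(M.T@D).as_rotvec())/6).round(3), "shift after turn",(D.T@(t-p)/0.05).round(3))
E
python3 plan.py 0.45 0.262 0.30 30
```

```text
clk 0.15 pos [0.2196 0.5041 0.2308] yaw 66.46 z [-4.e-04 -8.e-04 -1.e+00] F [ 0.4  0.  -0.8] T [-0.05 -0.03 -0.02] w 1.002 j [ 1.09  0.3   1.52  0.    1.32 -0.07]
shift [-6.159 -2.599 -1.381] turn [-9.000e-03  2.000e-03  6.077e+00] shift after turn [-6.497  1.571 -1.383]
```

```bash
python3 -m jog '-0.3 -0.12 -0.2 0 0 0 1;-0.6 -0.25 -0.2 0 0 0 1;-0.6 -0.25 -0.2 0 0 0 1;-0.6 -0.25 -0.2 0 0 0 1;-0.6 -0.25 -0.2 0 0 0 1;-0.6 -0.25 -0.2 0 0 0 1;-0.6 -0.25 -0.18 0 0 0 1;-0.6 -0.25 0 0 0 0 1;-0.6 -0.25 0 0 0 0 1;-0.6 -0.25 0 0 0 0 1;-0.46 -0.23 0 0 0 0 1'
python3 -m jog '0 0 0 0 0 0.7 1;0 0 0 0 0 0.9 1;0 0 0 0 0 0.9 1;0 0 0 0 0 0.9 1;0 0 0 0 0 0.9 1;0 0 0 0 0 0.9 1;0 0 0 0 0 0.88 1;0 0 0 0 0 0 1;0 0 0 0 0 0 1'
python3 plan.py 0.45 0.262 0.30 30
python3 -c "
from h import *;snap('wrist','w1')"
```

```text
clock: 1.25
ee_pos: [0.4513, 0.2599, 0.3008]
tool_rot: [0.204, 0.979, 0.0, 0.0]
force: [-0.5, -0.1, -0.3]
width: 0.999
clock: 2.15
ee_pos: [0.4502, 0.2616, 0.3006]
tool_rot: [0.499, 0.867, 0.0, 0.0]
force: [-0.2, 0.8, -0.1]
width: 0.999
clk 2.15 pos [0.4502 0.2616 0.3006] yaw 30.12 z [ 3.e-04  1.e-04 -1.e+00] F [-0.2  0.8 -0.1] T [-0.05  0.   -0.06] w 0.999 j [ 0.46  0.19  1.5  -0.    1.45 -0.07]
shift [0.009 0.001 0.012] turn [0.003 0.    0.02 ] shift after turn [0.009 0.001 0.012]
```

View pics/w1.png

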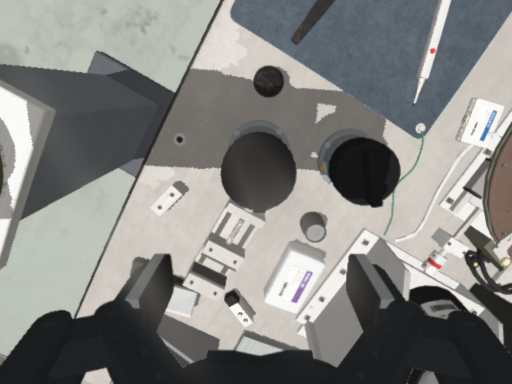

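The wrist picture shows the tall cap at (258,172), the short filter at (364,170), the lens at (268,80) and the loupe at (314,225). Next I'll fit the bar from the depth.

Run:
```python
from h import *
W=cloud(load("w1"))
def near(c,r,a,b):
    m=(np.hypot(W[...,0]-c[0],W[...,1]-c[1])<r)&(W[...,2]>a)&(W[...,2]<b);return W[m]
def bar(B):
    r=cv2.minAreaRect((B[:,:2]*1000).astype(np.float32));c=B[:,:2].mean(0);u,s,v=np.linalg.svd(B[:,:2]-c,full_matrices=False)
    print("bar",len(B),r,c.round(4),"dir",np.degrees(np.arctan2(v[0,1],v[0,0])).round(2),B[:,2].mean().round(4))
A=near((.45,.262),.06,.12,.18);print(np.histogram(A[:,2],bins=np.arange(.12,.18,.004)))
bar(near((.45,.262),.06,.157,.17)); bar(near((.57,.316),.06,.112,.124))
D=near((.45,.262),.06,.128,.143); h=cv2.convexHull((D[:,:2]).astype(np.float32))[:,0];print("disk",len(D),circ(h),cv2.minEnclosingCircle((D[:,:2]).astype(np.float32)))
L=near((.413,.352),.04,.05,.07);print("lens",L.mean(0).round(4),cv2.minEnclosingCircle(L[:,:2].astype(np.float32)))
L=near((.577,.203),.04,.033,.05);print("loupe",cv2.minEnclosingCircle(L[:,:2].astype(np.float32)))
```

```text
(array([  27,   36,   57,  103, 3342,    6,   11,   11,    8,   17,  803,
        142,    0,    0]), array([0.12 , 0.124, 0.128, 0.132, 0.136, 0.14 , 0.144, 0.148, 0.152,
       0.156, 0.16 , 0.164, 0.168, 0.172, 0.176]))
bar 959 ((448.5057067871094, 262.4219665527344), (13.983356475830078, 66.31149291992188), 32.007389068603516) [0.4475 0.2642] dir -57.88 0.163
bar 753 ((567.2734985351562, 318.4024658203125), (14.724417686462402, 65.84310913085938), 41.23550796508789) [0.5657 0.3189] dir -49.41 0.1168
disk 3506 (array([0.44816084, 0.26295479]), np.float64(0.039489393044513564)) ((0.44836512207984924, 0.26288026571273804), 0.03995323181152344)
lens [0.4119 0.3507 0.0574] ((0.412003755569458, 0.3506320118904114), 0.015294061042368412)
loupe ((0.5787407755851746, 0.19274728000164032), 0.0296647772192955)
```

```bash
python3 plan.py 0.4485 0.2627 0.143 32
```

```text
clk 2.20 pos [0.4502 0.2617 0.3005] yaw 30.12 z [ 2.e-04  0.e+00 -1.e+00] F [-0.4 -0.2  0.6] T [-0.02 -0.01  0.03] w 1.001 j [ 0.46  0.19  1.5  -0.    1.45 -0.07]
shift [ 0.035 -0.019  3.151] turn [ 0.002  0.001 -0.314] shift after turn [ 0.035 -0.017  3.151]
```

```bash
python3 -m jog '0.035 -0.019 0 0 0 -0.314 1;0 0 0.4 0 0 0 1;0 0 0.6 0 0 0 1;0 0 0.6 0 0 0 1;0 0 0.5 0 0 0 1;0 0 0.4 0 0 0 1;0 0 0.35 0 0 0 1;0 0 0.2 0 0 0 1;0 0 0.1 0 0 0 1;0 0 0 0 0 0 1;0 0 0 0 0 0 1' 20
python3 plan.py 0.4485 0.2627 0.143 32
python3 -m jog '0 0 0 0 0 0 0;0 0 0 0 0 0 -0.5;0 0 0 0 0 0 -0.7;0 0 0 0 0 0 -0.7;0 0 0 0 0 0 -0.7;0 0 0 0 0 0 -0.7' 20
python3 plan.py
```

```text
clock: 3.3
ee_pos: [0.4487, 0.2632, 0.1435]
tool_rot: [0.486, 0.874, 0.0, 0.0]
force: [0.1, 0.4, -0.2]
width: 0.998
clk 3.30 pos [0.4487 0.2632 0.1435] yaw 31.90 z [ 1.e-03  5.e-04 -1.e+00] F [ 0.1  0.4 -0.2] T [ 0.01 -0.05 -0.02] w 0.998 j [ 0.46  0.33  1.7  -0.    1.11 -0.1 ]
shift [-0.007 -0.01   0.011] turn [ 0.01   0.001 -0.017] shift after turn [-0.007 -0.01   0.011]
clock: 3.9
ee_pos: [0.4484, 0.2631, 0.1429]
tool_rot: [0.486, 0.874, 0.0, 0.0]
force: [-0.2, -1.1, 1.7]
width: 0.161
clk 3.90 pos [0.4484 0.2631 0.1429] yaw 31.87 z [ 1.e-04  0.e+00 -1.e+00] F [-0.2 -1.1  1.7] T [-0.07  0.16 -0.01] w 0.161 j [ 0.46  0.33  1.71 -0.    1.11 -0.1 ]
```

```bash
python3 -m jog '0 0 0 0 0 0 -1;0 0 0 0 0 0 -1;0 0 0 0 0 0 -1' 70
python3 plan.py
python3 -m jog '0 0 0.04 0 0 0 -1;0 0 0.04 0 0 0 -1;0 0 0.04 0 0 0 -1;0 0 0.04 0 0 0 -1;0 0 0 0 0 0 -1;0 0 0 0 0 0 -1' 70; python3 plan.py
```

```text
clock: 4.2
ee_pos: [0.4484, 0.2631, 0.1429]
tool_rot: [0.486, 0.874, 0.0, 0.0]
force: [-1.8, -0.4, 3.9]
width: 0.147
clk 4.20 pos [0.4484 0.2631 0.1429] yaw 31.87 z [ 2.e-04  1.e-04 -1.e+00] F [-1.8 -0.4  3.9] T [-0.06  0.17  0.01] w 0.147 j [ 0.46  0.33  1.71 -0.    1.11 -0.1 ]
clock: 4.8
ee_pos: [0.4486, 0.2632, 0.135]
tool_rot: [0.486, 0.874, 0.0, 0.0]
force: [-2.0, -0.5, 7.2]
width: 0.15
clk 4.80 pos [0.4486 0.2632 0.135 ] yaw 31.86 z [ 5.e-04  3.e-04 -1.e+00] F [-2.  -0.5  7.2] T [-0.08  0.31 -0.06] w 0.150 j [ 0.46  0.34  1.71  0.    1.09 -0.1 ]
```

```bash
python3 -m jog '0 0 0 0 0 -0.5 -1;0 0 0 0 0 -0.7 -1;0 0 0 0 0 -0.8 -1;0 0 0 0 0 -0.5 -1;0 0 0 0 0 0 -1' 70; python3 plan.py
```

```text
clock: 5.3
ee_pos: [0.4488, 0.2633, 0.1352]
tool_rot: [0.367, 0.93, 0.001, 0.001]
force: [-0.5, 0.1, 7.6]
width: 0.153
clk 5.30 pos [0.4488 0.2633 0.1352] yaw 46.98 z [ 1.4e-03  7.0e-04 -1.0e+00] F [-0.5  0.1  7.6] T [ 0.03 -0.    0.06] w 0.153 j [ 0.46  0.34  1.71  0.    1.09 -0.36]
```

```bash
python3 -m jog '0 0 0 0 0 -0.6 -1;0 0 0 0 0 -0.9 -1;0 0 0 0 0 -0.9 -1;0 0 0 0 0 -0.9 -1;0 0 0 0 0 -0.9 -1;0 0 0 0 0 -0.9 -1;0 0 0 0 0 -0.9 -1;0 0 0 0 0 -0.9 -1;0 0 0 0 0 -0.9 -1;0 0 0 0 0 -0.5 -1;0 0 0 0 0 0 -1;0 0 0 0 0 0 -1' 70; python3 plan.py
```

```text
clock: 6.5
ee_pos: [0.4488, 0.2633, 0.1352]
tool_rot: [-0.058, 0.998, 0.0, 0.001]
force: [-0.3, 0.7, 6.1]
width: 0.145
clk 6.50 pos [0.4488 0.2633 0.1352] yaw 96.67 z [ 1.3e-03  7.0e-04 -1.0e+00] F [-0.3  0.7  6.1] T [0.07 0.08 0.06] w 0.145 j [ 0.46  0.34  1.71  0.    1.09 -1.23]
```

Turned by 64.8°. Next I lift it slowly.

```bash
python3 -m jog '0 0 -0.06 0 0 0 -1;0 0 -0.1 0 0 0 -1;0 0 -0.1 0 0 0 -1;0 0 -0.1 0 0 0 -1;0 0 -0.1 0 0 0 -1;0 0 0 0 0 0 -1' 70; python3 plan.py
```

```text
clock: 7.1
ee_pos: [0.4485, 0.2632, 0.1583]
tool_rot: [-0.058, 0.998, 0.0, 0.0]
force: [0.1, 1.1, -2.0]
width: 0.143
clk 7.10 pos [0.4485 0.2632 0.1583] yaw 96.67 z [ 5.e-04  2.e-04 -1.e+00] F [ 0.1  1.1 -2. ] T [ 0.01  0.02 -0.02] w 0.143 j [ 0.46  0.31  1.69 -0.    1.14 -1.23]
```

```bash
python3 -m jog '0 0 -0.2 0 0 0 -1;0 0 -0.4 0 0 0 -1;0 0 -0.5 0 0 0 -1;0 0 -0.5 0 0 0 -1;0 0 -0.44 0 0 0 -1;0 0 0 0 0 0 -1' 70; python3 plan.py 0.45 -0.10 0.26 90
python3 -c "
from h import *;snap('wrist','w2');snap('side','s2')"
```

```text
clock: 7.7
ee_pos: [0.4491, 0.2634, 0.263]
tool_rot: [-0.058, 0.998, 0.001, 0.002]
force: [0.5, -0.3, -1.0]
width: 0.148
clk 7.70 pos [0.4491 0.2634 0.263 ] yaw 96.67 z [ 0.0044  0.0022 -1.    ] F [ 0.5 -0.3 -1. ] T [0.07 0.01 0.01] w 0.148 j [ 0.46  0.21  1.56  0.    1.37 -1.23]
shift [ 0.827 -7.222  0.044] turn [0.019 0.044 1.111] shift after turn [-0.017 -7.269  0.06 ]
```

View pics/s2.png

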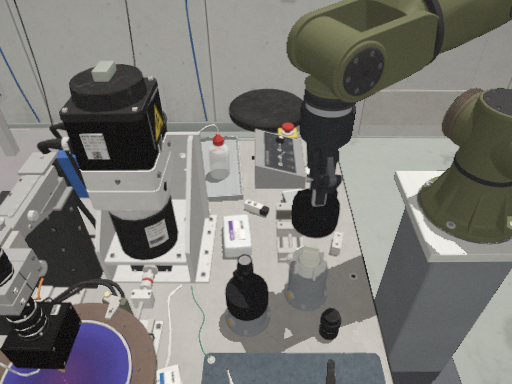

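View pics/w2.png

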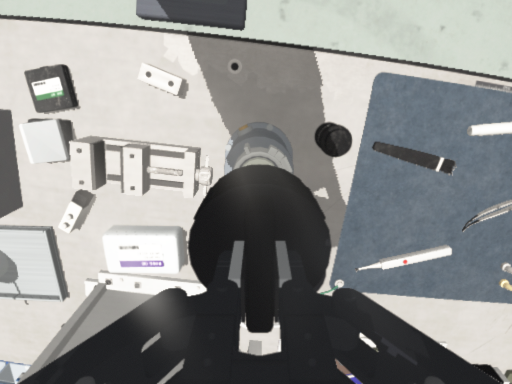

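```bash
python3 plan.py 0.48 -0.15 0.26 95
```

```text
clk 7.80 pos [0.4482 0.263  0.2595] yaw 96.67 z [-1.e-04 -0.e+00 -1.e+00] F [ 0.6  0.3 -1.7] T [-0.01  0.    0.02] w 0.149 j [ 0.46  0.21  1.57  0.    1.36 -1.23]
shift [ 0.328 -8.278 -0.009] turn [-0.    -0.001  0.278] shift after turn [ 0.087 -8.285 -0.01 ]
```

```bash
python3 -m jog '0 -0.2 0 0 0 0.278 -1;0.01 -0.5 0 0 0 0 -1;0.01 -0.8 0 0 0 0 -1;0.01 -0.9 0 0 0 0 -1;0.01 -0.9 0 0 0 0 -1;0.01 -0.9 0 0 0 0 -1;0.01 -0.9 0 0 0 0 -1;0.01 -0.9 0 0 0 0 -1;0 -0.8 0 0 0 0 -1;0 -0.7 0 0 0 0 -1;0 -0.5 0 0 0 0 -1;0 -0.28 0 0 0 0 -1' 70; python3 plan.py 0.67 -0.26 0.26 95
```

```text
clock: 9.0
ee_pos: [0.4806, -0.1517, 0.2587]
tool_rot: [-0.042, 0.999, 0.0, -0.001]
force: [0.1, 0.3, -2.0]
width: 0.147
clk 9.00 pos [ 0.4806 -0.1517  0.2587] yaw 94.82 z [-1.9e-03  5.0e-04 -1.0e+00] F [ 0.1  0.3 -2. ] T [-0.01  0.05 -0.06] w 0.147 j [-0.38  0.18  1.61 -0.    1.36 -2.03]
shift [-3.593 -2.477 -0.035] turn [ 0.006 -0.017 -0.03 ] shift after turn [-3.586 -2.488 -0.027]
```

```bash
python3 -m jog '-0.2 -0.15 0 0 0 0 -1;-0.5 -0.35 0 0 0 0 -1;-0.6 -0.4 0 0 0 0 -1;-0.6 -0.4 0 0 0 0 -1;-0.6 -0.4 0 0 0 0 -1;-0.5 -0.35 0 0 0 0 -1;-0.4 -0.3 0 0 0 0 -1;-0.2 -0.14 0 0 0 0 -1;0 0 0 0 0 0 -1;0 0 0 0 0 0 -1' 70; python3 plan.py 0.67 -0.26 0.053 95
python3 -c "
from h import *;snap('wrist','w3');snap('scene','c3')"
```

```text
clock: 10.0
ee_pos: [0.6711, -0.2575, 0.2589]
tool_rot: [-0.044, 0.999, 0.0, -0.001]
force: [-0.1, -0.1, -0.8]
width: 0.145
clk 10.00 pos [ 0.6711 -0.2575  0.2589] yaw 95.00 z [-1.3e-03  6.0e-04 -1.0e+00] F [-0.1 -0.1 -0.8] T [-0.03  0.   -0.03] w 0.145 j [-0.42  0.69  0.88  0.    1.57 -2.08]
shift [ 0.021 -0.052  4.118] turn [ 0.007 -0.012 -0.   ] shift after turn [ 0.026 -0.049  4.118]
```

View pics/w3.png

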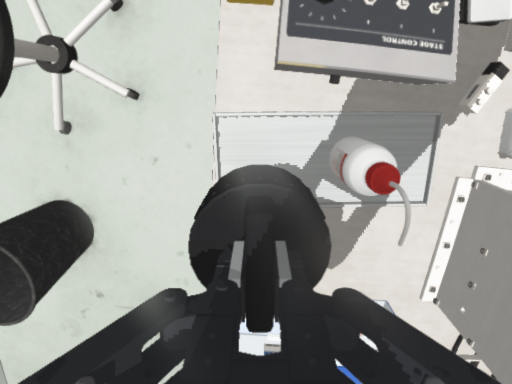

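View pics/c3.png

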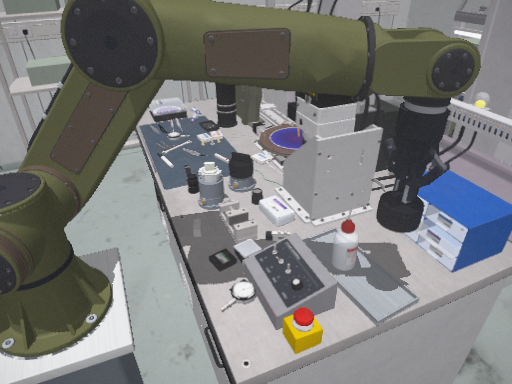

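The wrist view shows the cap held over the tray's right end, the tray outline from (215,113) to (440,203), and the bottle at (365,168). I'll refit the tray from this cloud.

Run:
```python
from h import *
W=cloud(load("w3"));z=load("w3")
for (u,v) in [(216,114),(440,115),(428,202),(217,160),(300,114),(434,160)]:
    print((u,v),W[v-1:v+2,u-1:u+2].reshape(-1,3).round(3)[np.nanargmax(W[v-1:v+2,u-1:u+2,2])])
m=(W[...,0]>0.57)&(W[...,0]<0.78)&(W[...,1]<0.0)&(W[...,1]>-0.35)&(W[...,2]>0.011)&(W[...,2]<0.021)
R=W[m]
def line(P,nm,ax):
    for _ in range(3):
        c=np.polyfit(P[:,ax],P[:,1-ax],1);e=P[:,1-ax]-np.polyval(c,P[:,ax]);P=P[abs(e)<max(.004,1.5*e.std())]
    print(nm,len(P),c.round(4),e.std().round(4))
line(R[(R[:,0]<0.625)&(R[:,0]>0.575)&(R[:,1]<-.04)],"front x=a*y+b",1)
line(R[R[:,1]<-0.30],"right y=a*x+b",0)
line(R[(R[:,1]>-0.045)&(R[:,1]<-.015)],"left",0)
line(R[(R[:,0]>0.70)&(R[:,1]<-.03)&(R[:,1]>-.3)],"back",1)
b=(np.hypot(W[...,0]-.658,W[...,1]+.138)<.05)&(W[...,2]>.02)&(W[...,2]<.085);print("bottle",b.sum(),circ(W[b][:,:2]))
# cap bottom lowest z in hand
c=(np.hypot(W[...,0]-.671,W[...,1]+.2575)<.05)&(W[...,2]>.15);print(np.histogram(W[c][:,2],bins=np.arange(.15,.3,.01)))
```

```text
(216, 114) [ 0.618 -0.314  0.017]
(440, 115) [ 0.592 -0.039  0.016]
(428, 202) [ 0.706 -0.023  0.017]
(217, 160) [ 0.675 -0.313  0.016]
(300, 114) [ 0.608 -0.214  0.016]
(434, 160) [ 0.65  -0.029  0.016]
front x=a*y+b 798 [-0.0962  0.5875] 0.0013
right y=a*x+b 241 [ 0.093 -0.376] 0.0014
left 416 [ 0.0979 -0.0935] 0.0014
back 348 [-0.0955  0.7086] 0.0012
bottle 867 (array([ 0.65756476, -0.13920308]), np.float64(0.02809006179982012))
(array([   0,    0,    0,    0,    0,    3,  249,  369,  451,  643, 7660,
        492, 3981,  990]), array([0.15, 0.16, 0.17, 0.18, 0.19, 0.2 , 0.21, 0.22, 0.23, 0.24, 0.25,
       0.26, 0.27, 0.28, 0.29]))
```

```bash
python3 -m jog '0 0 0.3 0 0 0 -1;0 0 0.6 0 0 0 -1;0 0 0.6 0 0 0 -1;0 0 0.6 0 0 0 -1;0 0 0.6 0 0 0 -1;0 0 0.6 0 0 0 -1;0 0 0.4 0 0 0 -1;0 0 0.22 0 0 0 -1;0 0 0 0 0 0 -1;0 0 0 0 0 0 -1' 70; python3 plan.py 0.671 -0.258 0.053 95
```

```text
clock: 11.1
ee_pos: [0.6718, -0.258, 0.0653]
tool_rot: [-0.044, 0.999, -0.0, 0.001]
force: [0.1, 1.2, -0.5]
width: 0.145
clk 11.10 pos [ 0.6718 -0.258   0.0653] yaw 95.00 z [ 1.6e-03 -7.0e-04 -1.0e+00] F [ 0.1  1.2 -0.5] T [-0.   -0.03  0.03] w 0.145 j [-0.42  0.83  1.1   0.    1.21 -2.08]
shift [0.017 0.003 0.246] turn [-0.008  0.015  0.   ] shift after turn [0.016 0.002 0.246]
```

```bash
python3 -m jog '0 0 0.08 0 0 0 -1;0 0 0.06 0 0 0 -1;0 0 0.04 0 0 0 -1;0 0 0.02 0 0 0 -1;0 0 0.02 0 0 0 -1;0 0 0 0 0 0 -1;0 0 0 0 0 0 -1' 70; python3 plan.py 0.671 -0.258 0.053 95
```

```text
clock: 11.8
ee_pos: [0.6716, -0.2581, 0.0532]
tool_rot: [-0.044, 0.999, -0.0, 0.0]
force: [-2.1, -0.0, 3.0]
width: 0.145
clk 11.80 pos [ 0.6716 -0.2581  0.0532] yaw 95.00 z [ 4.e-04 -3.e-04 -1.e+00] F [-2.1 -0.   3. ] T [0.12 0.26 0.06] w 0.145 j [-0.42  0.85  1.1  -0.    1.19 -2.08]
shift [0.011 0.002 0.004] turn [-0.003  0.004 -0.001] shift after turn [0.011 0.002 0.004]
```

```bash
python3 -m jog '0 0 0 0 0 0 -0.6;0 0 0 0 0 0 -0.4;0 0 0 0 0 0 -0.2;0 0 0 0 0 0 0;0 0 0 0 0 0 0' 20; python3 plan.py
python3 -m jog '0 0 -0.2 0 0 0 0;0 0 -0.4 0 0 0 0;0 0 -0.7 0 0 0 0;0 0 -0.7 0 0 0 0;0 0 -0.7 0 0 0 0;0 0 -0.7 0 0 0 0;0 0 -0.4 0 0 0 0;0 0 -0.2 0 0 0 0;0 0 0 0 0 0 0' 20; python3 plan.py 0.48 -0.15 0.256 95
python3 -c "
from h import *;snap('wrist','w4')
W=cloud(load('w4'))
B=W[(np.hypot(W[...,0]-.671,W[...,1]+.258)<.06)&(W[...,2]>.068)&(W[...,2]<.08)];print(len(B),B[:,2].mean(),cv2.minAreaRect((B[:,:2]*1000).astype(np.float32)))
B=W[(np.hypot(W[...,0]-.671,W[...,1]+.258)<.06)&(W[...,2]>.043)&(W[...,2]<.053)];print(len(B),B[:,2].mean(),B[:,2].std(),cv2.minEnclosingCircle((B[:,:2]*1000).astype(np.float32)))
"
```

```text
clock: 12.3
ee_pos: [0.6715, -0.2579, 0.0528]
tool_rot: [-0.044, 0.999, 0.0, 0.0]
force: [0.3, -0.0, 0.0]
width: 0.502
clk 12.30 pos [ 0.6715 -0.2579  0.0528] yaw 95.00 z [-0.  0. -1.] F [ 0.3 -0.   0. ] T [-0.01  0.03 -0.05] w 0.502 j [-0.42  0.85  1.1   0.    1.19 -2.08]
clock: 13.2
ee_pos: [0.6716, -0.258, 0.2543]
tool_rot: [-0.044, 0.999, -0.0, 0.001]
force: [0.2, -0.7, 0.6]
width: 0.498
clk 13.20 pos [ 0.6716 -0.258   0.2543] yaw 95.00 z [ 2.e-03 -9.e-04 -1.e+00] F [ 0.2 -0.7  0.6] T [-0.02  0.03 -0.03] w 0.498 j [-0.42  0.69  0.89 -0.    1.55 -2.08]
shift [ 3.63   2.486 -0.044] turn [-0.01   0.018  0.   ] shift after turn [ 3.63   2.486 -0.034]
725 0.07313071074283112 ((672.2128295898438, -258.1114807128906), (66.69966888427734, 13.928805351257324), 5.389132976531982)
2740 0.04750672780221268 0.0008228821172891597 ((672.0235595703125, -258.1988525390625), 39.43613052368164)
```

View pics/w4.png

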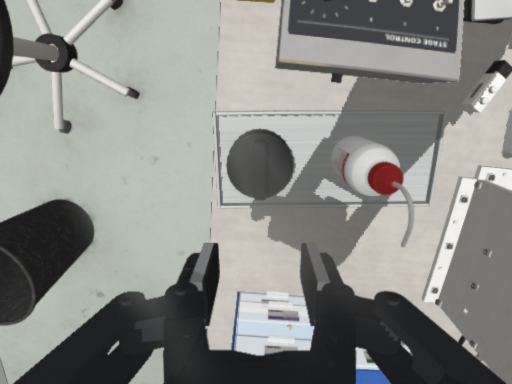

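Cap stands level in the tray, bar up at (260,162) in the picture. Going back to look at the cartridge.

```bash
python3 -m jog '0.2 0.15 -0.02 0 0 0 0;0.5 0.35 -0.02 0 0 0 0;0.6 0.4 0 0 0 0 0;0.6 0.4 0 0 0 0 0;0.6 0.4 0 0 0 0 0;0.5 0.35 0 0 0 0 0;0.4 0.3 0 0 0 0 0;0.23 0.14 0 0 0 0 0' 20; python3 plan.py 0.4485 0.263 0.256 95
```

```text
clock: 14.05
ee_pos: [0.478, -0.1486, 0.2535]
tool_rot: [-0.044, 0.999, 0.0, -0.001]
force: [0.3, -0.7, -0.1]
width: 0.502
clk 14.05 pos [ 0.478  -0.1486  0.2535] yaw 95.02 z [-2.e-03  9.e-04 -1.e+00] F [ 0.3 -0.7 -0.1] T [0.04 0.02 0.02] w 0.502 j [-0.37  0.17  1.63  0.    1.35 -2.03]
shift [-0.133  8.253 -0.041] turn [ 0.01  -0.019  0.003] shift after turn [-0.13   8.253 -0.049]
```

```bash
python3 -m jog '0 0.3 -0.02 0 0 0 0;-0.01 0.6 -0.02 0 0 0 0;-0.01 0.8 0 0 0 0 0;-0.02 0.9 0 0 0 0 0;-0.02 0.9 0 0 0 0 0;-0.02 0.9 0 0 0 0 0;-0.02 0.9 0 0 0 0 0;-0.02 0.9 0 0 0 0 0;-0.01 0.8 0 0 0 0 0;0 0.7 0 0 0 0 0;0 0.5 0 0 0 0 0;0 0.05 0 0 0 0 0' 20;python3 -m jog '0 0 0 0 0 0 0' ;  python3 plan.py 0.4485 0.263 0.256 95
python3 -c "
from h import *;snap('wrist','w5')
W=cloud(load('w5'))
A=W[(np.hypot(W[...,0]-.4485,W[...,1]-.263)<.06)&(W[...,2]>.08)&(W[...,2]<.18)];print(np.histogram(A[:,2],bins=np.arange(.08,.18,.004)))
B=A[(A[:,2]>.128)&(A[:,2]<.145)];print(len(B),B[:,2].mean(),cv2.minAreaRect((B[:,:2]*1000).astype(np.float32)))
B=A[(A[:,2]>.105)&(A[:,2]<.118)];print(len(B),B[:,2].mean(),cv2.minEnclosingCircle((B[:,:2]*1000).astype(np.float32)))
"
```

```text
clock: 15.25
ee_pos: [0.4494, 0.2646, 0.2555]
tool_rot: [-0.045, 0.999, -0.0, -0.001]
force: [0.5, -0.7, 0.6]
width: 0.505
clock: 15.35
ee_pos: [0.45, 0.2623, 0.2558]
tool_rot: [-0.044, 0.999, -0.0, -0.001]
force: [0.0, -1.1, -0.4]
width: 0.5
clk 15.35 pos [0.45   0.2623 0.2558] yaw 95.07 z [-1.5e-03 -9.0e-04 -1.0e+00] F [ 0.  -1.1 -0.4] T [ 0.01 -0.01  0.  ] w 0.500 j [ 0.46  0.22  1.57 -0.    1.36 -1.2 ]
shift [ 0.028  0.016 -0.004] turn [-0.007 -0.015  0.012] shift after turn [ 0.028  0.016 -0.004]
(array([ 334,  672,   36,   37,   57,   77,  155, 1129, 1013,   16,   19,
         17,   24,   45,  397,    0,    0,    0,    0,    0,    0,    0,
          0,    0]), array([0.08 , 0.084, 0.088, 0.092, 0.096, 0.1  , 0.104, 0.108, 0.112,
       0.116, 0.12 , 0.124, 0.128, 0.132, 0.136, 0.14 , 0.144, 0.148,
       0.152, 0.156, 0.16 , 0.164, 0.168, 0.172, 0.176]))
466 0.1367596564803315 ((448.33331298828125, 262.4064025878906), (12.026692390441895, 30.3562068939209), 78.71881103515625)
2260 0.11179421194971331 ((447.96563720703125, 262.3023681640625), 34.094051361083984)
```

View pics/w5.png

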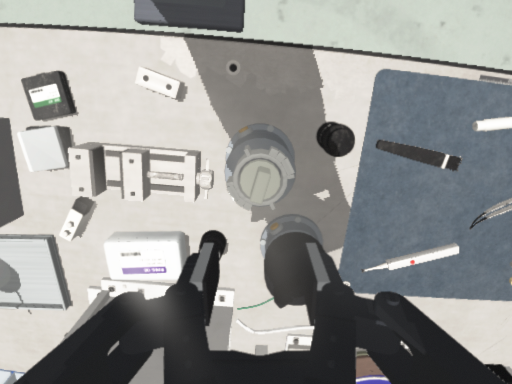

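The tab is at px (263,180), white, and standing at the rim. The jaws need a yaw of 78.7°.

```bash
python3 -m jog '0 0 0 0 0 0.6 0;0 0 0 0 0 0.9 0;0 0 0 0 0 0.8 0;0 0 0 0 0 0.43 0;0 0 0 0 0 0 0' 20;  python3 plan.py 0.4484 0.2625 0.117 78.7
```

```text
clock: 15.9
ee_pos: [0.4505, 0.2608, 0.2566]
tool_rot: [0.1, 0.995, -0.0, -0.0]
force: [0.3, -0.9, 0.5]
width: 0.496
clk 15.90 pos [0.4505 0.2608 0.2566] yaw 78.50 z [-2.e-04 -2.e-04 -1.e+00] F [ 0.3 -0.9  0.5] T [0.   0.02 0.  ] w 0.496 j [ 0.45  0.22  1.57 -0.    1.36 -0.92]
shift [0.048 0.025 2.793] turn [-0.002 -0.002 -0.034] shift after turn [0.049 0.025 2.793]
```

```bash
python3 -m jog '0.048 0.025 0.2 0 0 -0.03 0;0 0 0.5 0 0 0 0;0 0 0.6 0 0 0 0;0 0 0.5 0 0 0 0;0 0 0.4 0 0 0 0;0 0 0.3 0 0 0 0;0 0 0.2 0 0 0 0;0 0 0.09 0 0 0 0;0 0 0 0 0 0 0;0 0 0 0 0 0 0' 20;  python3 plan.py 0.4484 0.2625 0.117 78.7
python3 -m jog '0 0 0 0 0 0 -0.5;0 0 0 0 0 0 -0.8;0 0 0 0 0 0 -0.8;0 0 0 0 0 0 -0.8;0 0 0 0 0 0 -0.8' 20;  python3 plan.py
```

```text
clock: 16.9
ee_pos: [0.4485, 0.2636, 0.1178]
tool_rot: [0.098, 0.995, 0.0, 0.0]
force: [-0.3, 0.2, 0.3]
width: 0.499
clk 16.90 pos [0.4485 0.2636 0.1178] yaw 78.81 z [ 8.e-04  4.e-04 -1.e+00] F [-0.3  0.2  0.3] T [ 0.01 -0.   -0.  ] w 0.499 j [ 0.46  0.36  1.73 -0.    1.06 -0.91]
shift [-0.003 -0.021  0.017] turn [0.005 0.007 0.018] shift after turn [-0.003 -0.021  0.017]
clock: 17.4
ee_pos: [0.4483, 0.2635, 0.1175]
tool_rot: [0.098, 0.995, 0.0, 0.0]
force: [0.6, 0.7, 1.7]
width: 0.137
clk 17.40 pos [0.4483 0.2635 0.1175] yaw 78.80 z [ 5.e-04  3.e-04 -1.e+00] F [0.6 0.7 1.7] T [ 0.03 -0.07 -0.02] w 0.137 j [ 0.46  0.36  1.73  0.    1.06 -0.91]
```

```bash
python3 -m jog '0 0 0 0 0 0 -1;0 0 0 0 0 0 -1;0 0 -0.05 0 0 0 -1;0 0 -0.1 0 0 0 -1;0 0 -0.2 0 0 0 -1;0 0 -0.2 0 0 0 -1;0 0 -0.2 0 0 0 -1;0 0 0 0 0 0 -1' 45;  python3 plan.py
python3 -m jog '0 0 -0.2 0 0 0 -1;0 0 -0.4 0 0 0 -1;0 0 -0.5 0 0 0 -1;0 0 -0.5 0 0 0 -1;0 0 -0.4 0 0 0 -1;0 0 -0.1 0 0 0 -1;0 0 0 0 0 0 -1' 45;  python3 plan.py 0.50 0.0 0.26 79;python3 -c "
from h import *;snap('side','s6');snap('wrist','w6');
z=load('s6');W=cloud(z)
m=(np.hypot(W[...,0]-.448,W[...,1]-.262)<.03)&(W[...,2]>.17)&(W[...,2]<.30)
print('lowest z in hand',np.nanmin(W[m][:,2]))
W=cloud(load('side0'))
for y in np.arange(-.02,.16,.02):
    m=(abs(W[...,1]-y)<.01)&(W[...,2]>.03)&(W[...,0]>.6); print(round(y,2),W[m][:,0].min().round(3) if m.any() else None, W[m][:,2].max().round(3) if m.any() else None)
"
```

```text
clock: 18.2
ee_pos: [0.4488, 0.2638, 0.1566]
tool_rot: [0.098, 0.995, 0.001, 0.001]
force: [1.0, -0.3, -0.9]
width: 0.125
clk 18.20 pos [0.4488 0.2638 0.1566] yaw 78.81 z [ 0.0025  0.0012 -1.    ] F [ 1.  -0.3 -0.9] T [-0.02  0.02 -0.03] w 0.125 j [ 0.46  0.31  1.69 -0.    1.14 -0.91]
clock: 18.9
ee_pos: [0.4482, 0.2634, 0.26]
tool_rot: [0.098, 0.995, 0.0, 0.0]
force: [0.1, 0.3, -2.1]
width: 0.125
clk 18.90 pos [0.4482 0.2634 0.26  ] yaw 78.80 z [ 6.e-04  2.e-04 -1.e+00] F [ 0.1  0.3 -2.1] T [-0.01  0.05  0.02] w 0.125 j [ 0.46  0.21  1.57 -0.    1.36 -0.91]
shift [-2.039e+00 -4.967e+00 -1.000e-03] turn [ 0.003  0.005 -0.034] shift after turn [-2.022 -4.975 -0.   ]
lowest z in hand 0.19509955711208044
-0.02 None None
0.0 None None
0.02 None None
0.04 0.67 0.255
0.06 0.602 0.255
0.08 0.601 0.253
0.1 0.6 0.239
0.12 0.601 0.438
0.14 0.6 0.439
```

View pics/s6.png

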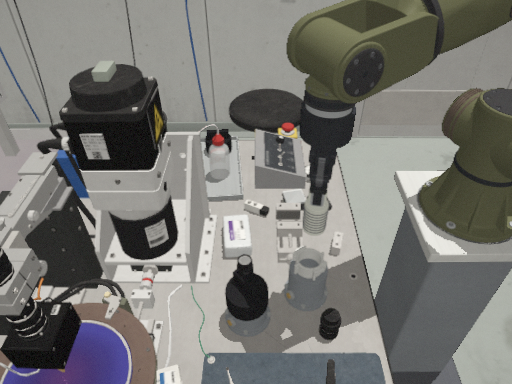

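```bash
python3 -m jog '0 0 0 0 0 -0.6 -1;0 0 0 0 0 -0.8 -1;0 0 0 0 0 -0.47 -1;0 0 0 0 0 0 -1' 45;  python3 plan.py 0.48 0.0 0.26 90
python3 - <<'E'
from h import *
A=np.concatenate([cloud(load(n))[(lambda W:(np.hypot(W[...,0]-.658,W[...,1]+.139)<.07)&(W[...,2]>.01))(cloud(load(n)))] for n in ["w3","scene0","side0","w4"]])
A=A[A[:,2]<.2]
A=A[np.hypot(A[:,0]-.671,A[:,1]+.258)>.06]
for z in np.arange(.03,.18,.01):
    B=A[abs(A[:,2]-z)<.005]
    if len(B): print(round(z,2),len(B),"r95 %.3f"%np.percentile(np.hypot(B[:,0]-.658,B[:,1]+.139),95),"ymax %.3f"%np.percentile(B[:,1],98),"x %.3f %.3f"%(B[:,0].min(),B[:,0].max()))
E
```

```text
clock: 19.4
ee_pos: [0.4479, 0.2633, 0.2586]
tool_rot: [-0.001, 1.0, -0.0, -0.001]
force: [0.6, -0.7, -1.8]
width: 0.123
clk 19.40 pos [0.4479 0.2633 0.2586] yaw 90.06 z [-1.8e-03 -8.0e-04 -1.0e+00] F [ 0.6 -0.7 -1.8] T [0.06 0.03 0.01] w 0.123 j [ 0.46  0.21  1.57  0.    1.36 -1.11]
shift [-0.636 -5.267 -0.025] turn [-0.008 -0.017  0.01 ] shift after turn [-0.642 -5.267 -0.028]
0.03 317 r95 0.031 ymax -0.108 x 0.630 0.685
0.04 361 r95 0.030 ymax -0.109 x 0.629 0.684
0.05 354 r95 0.031 ymax -0.108 x 0.629 0.686
0.06 391 r95 0.030 ymax -0.109 x 0.629 0.685
0.07 450 r95 0.030 ymax -0.109 x 0.629 0.684
0.08 675 r95 0.029 ymax -0.110 x 0.629 0.684
0.09 1469 r95 0.028 ymax -0.115 x 0.629 0.683
0.1 1436 r95 0.022 ymax -0.123 x 0.634 0.680
0.11 263 r95 0.017 ymax -0.123 x 0.641 0.670
0.12 854 r95 0.017 ymax -0.125 x 0.641 0.672
0.13 796 r95 0.013 ymax -0.129 x 0.644 0.668
0.14 178 r95 0.007 ymax -0.134 x 0.650 0.661
0.15 191 r95 0.056 ymax -0.120 x 0.653 0.714
0.16 318 r95 0.043 ymax -0.124 x 0.654 0.702
0.17 313 r95 0.026 ymax -0.129 x 0.660 0.690
```

```bash
python3 -m jog '-0.02 -0.2 0 0 0 0 -1;-0.05 -0.5 0 0 0 0 -1;-0.1 -0.7 0 0 0 0 -1;-0.1 -0.8 0 0 0 0 -1;-0.1 -0.8 0 0 0 0 -1;-0.1 -0.8 0 0 0 0 -1;-0.1 -0.7 0 0 0 0 -1;-0.05 -0.5 0 0 0 0 -1;-0.02 -0.27 0 0 0 0 -1;0 0 0 0 0 0 -1' 45;  python3 plan.py 0.64 -0.062 0.26 90
```

```text
clock: 20.4
ee_pos: [0.4801, -0.0013, 0.2595]
tool_rot: [0.001, 1.0, -0.0, -0.0]
force: [-0.2, 0.1, -1.2]
width: 0.125
clk 20.40 pos [ 0.4801 -0.0013  0.2595] yaw 89.86 z [-5.e-04 -1.e-04 -1.e+00] F [-0.2  0.1 -1.2] T [ 0.01  0.01 -0.  ] w 0.125 j [-0.08  0.12  1.67 -0.    1.35 -1.65]
shift [-3.2   -1.206 -0.012] turn [-0.001 -0.005 -0.024] shift after turn [-3.197 -1.214 -0.01 ]
```

```bash
python3 -m jog '-0.2 -0.1 0 0 0 0 -1;-0.4 -0.16 0 0 0 0 -1;-0.5 -0.2 0 0 0 0 -1;-0.5 -0.2 0 0 0 0 -1;-0.5 -0.2 0 0 0 0 -1;-0.5 -0.16 0 0 0 0 -1;-0.4 -0.12 0 0 0 0 -1;-0.2 -0.06 0 0 0 0 -1;0 0 0 0 0 0 -1;0 0 0 0 0 0 -1' 45;  python3 plan.py 0.64 -0.062 0.068 90
python3 -c "
from h import *;snap('wrist','w7');snap('scene','c7')
W=cloud(load('c7'));m=(np.hypot(W[...,0]-.64,W[...,1]+.062)<.035)&(W[...,2]>.17)&(W[...,2]<.24);print(np.nanmin(W[m][:,2]))"
```

```text
clock: 21.4
ee_pos: [0.6403, -0.0591, 0.2593]
tool_rot: [-0.001, 1.0, 0.0, -0.0]
force: [0.4, -0.7, -0.8]
width: 0.13
clk 21.40 pos [ 0.6403 -0.0591  0.2593] yaw 90.07 z [-7.e-04  2.e-04 -1.e+00] F [ 0.4 -0.7 -0.8] T [-0.06  0.01 -0.01] w 0.130 j [-0.15  0.5   1.19  0.    1.46 -1.72]
shift [ 0.004 -0.058  3.825] turn [ 0.002 -0.007  0.012] shift after turn [ 0.006 -0.058  3.825]
0.1972988441066167
```

View pics/w7.png

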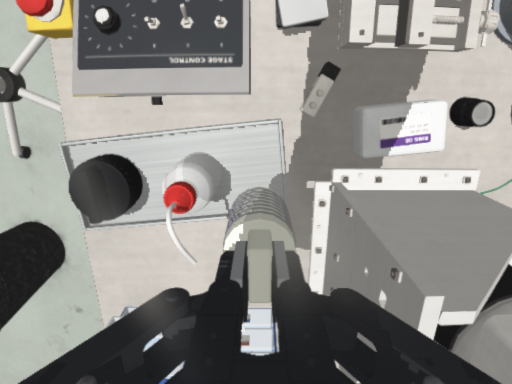

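View pics/c7.png

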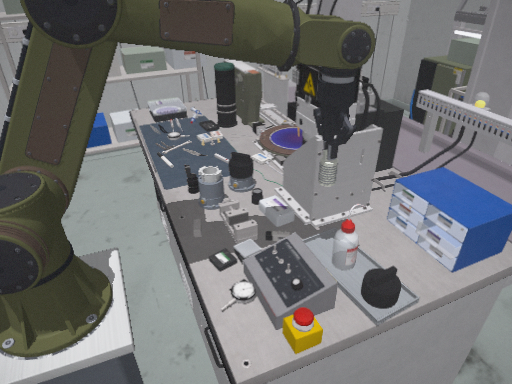

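The wrist view shows the cartridge between the jaws at (260,215), over the tray's left part and clear of the bottle at (185,195). Lowering it now.

```bash
python3 -m jog '0 -0.05 0.2 0 0 0 -1;0 0 0.5 0 0 0 -1;0 0 0.6 0 0 0 -1;0 0 0.6 0 0 0 -1;0 0 0.6 0 0 0 -1;0 0 0.5 0 0 0 -1;0 0 0.35 0 0 0 -1;0 0 0.2 0 0 0 -1;0 0 0.1 0 0 0 -1;0 0 0 0 0 0 -1;0 0 0 0 0 0 -1' 45;  python3 plan.py 0.64 -0.062 0.068 90
```

```text
clock: 22.6
ee_pos: [0.6407, -0.0626, 0.0782]
tool_rot: [-0.0, 1.0, -0.0, 0.001]
force: [0.3, 0.6, -0.5]
width: 0.129
clk 22.60 pos [ 0.6407 -0.0626  0.0782] yaw 90.02 z [ 1.4e-03 -2.0e-04 -1.0e+00] F [ 0.3  0.6 -0.5] T [-0.05 -0.02  0.01] w 0.129 j [-0.15  0.66  1.37 -0.    1.11 -1.73]
shift [0.014 0.011 0.204] turn [-0.002  0.013  0.003] shift after turn [0.014 0.011 0.204]
```

```bash
python3 -m jog '0 0 0.08 0 0 0 -1;0 0 0.06 0 0 0 -1;0 0 0.03 0 0 0 -1;0 0 0.02 0 0 0 -1;0 0 0 0 0 0 -1;0 0 0 0 0 0 -1' 45;  python3 plan.py 0.64 -0.062 0.068 90
```

```text
clock: 23.2
ee_pos: [0.6404, -0.0625, 0.0679]
tool_rot: [-0.0, 1.0, -0.0, 0.0]
force: [0.0, -0.1, -0.9]
width: 0.13
clk 23.20 pos [ 0.6404 -0.0625  0.0679] yaw 90.02 z [ 1.e-04 -1.e-04 -1.e+00] F [ 0.  -0.1 -0.9] T [-0.07  0.01 -0.01] w 0.130 j [-0.15  0.67  1.38 -0.    1.1  -1.73]
shift [ 0.007  0.01  -0.003] turn [-0.001  0.001  0.004] shift after turn [ 0.007  0.01  -0.003]
```

```bash
python3 -m jog '0 0 0.015 0 0 0 -1;0 0 0 0 0 0 -1' 45;  python3 plan.py;python3 -m jog '0 0 0.015 0 0 0 -1;0 0 0 0 0 0 -1' 45;  python3 plan.py
```

```text
clock: 23.4
ee_pos: [0.6405, -0.0626, 0.0678]
tool_rot: [-0.0, 1.0, -0.0, 0.0]
force: [-2.4, -0.1, 5.7]
width: 0.127
clk 23.40 pos [ 0.6405 -0.0626  0.0678] yaw 90.02 z [ 8.e-04 -2.e-04 -1.e+00] F [-2.4 -0.1  5.7] T [-0.01  0.52  0.05] w 0.127 j [-0.15  0.67  1.38 -0.    1.09 -1.73]
clock: 23.6
ee_pos: [0.6407, -0.0626, 0.0678]
tool_rot: [-0.0, 1.0, -0.0, 0.001]
force: [-6.0, -0.0, 12.3]
width: 0.128
clk 23.60 pos [ 0.6407 -0.0626  0.0678] yaw 90.02 z [ 1.3e-03 -3.0e-04 -1.0e+00] F [-6.  -0.  12.3] T [0.05 1.04 0.03] w 0.128 j [-0.15  0.67  1.38 -0.    1.09 -1.73]
```

```bash
python3 -m jog '0 0 -0.025 0 0 0 -1;0 0 0 0 0 0 -1' 45;  python3 plan.py;python3 -m jog '0 0 0 0 0 0 -0.65;0 0 0 0 0 0 -0.55;0 0 0 0 0 0 -0.45;0 0 0 0 0 0 -0.3;0 0 0 0 0 0 -0.3' 20;  python3 plan.py
python3 -m jog '0 0 -0.1 0 0 0 -0.3;0 0 -0.2 0 0 0 -0.3;0 0 -0.4 0 0 0 -0.3;0 0 -0.6 0 0 0 -0.3;0 0 -0.7 0 0 0 -0.3;0 0 -0.7 0 0 0 -0.3;0 0 -0.6 0 0 0 -0.3;0 0 -0.4 0 0 0 -0.3;0 0 -0.2 0 0 0 -0.3;0 0 0 0 0 0 -0.3' 20;  python3 plan.py
python3 -c "
from h import *;snap('wrist','w8');snap('scene','c8')"
```

```text
clock: 23.8
ee_pos: [0.6405, -0.0625, 0.0678]
tool_rot: [-0.0, 1.0, -0.0, 0.0]
force: [-0.2, -1.2, 3.3]
width: 0.13
clk 23.80 pos [ 0.6405 -0.0625  0.0678] yaw 90.02 z [ 6.e-04 -1.e-04 -1.e+00] F [-0.2 -1.2  3.3] T [ 0.05  0.15 -0.02] w 0.130 j [-0.15  0.67  1.38 -0.    1.09 -1.73]
clock: 24.3
ee_pos: [0.6403, -0.0625, 0.0674]
tool_rot: [-0.0, 1.0, 0.0, -0.0]
force: [-0.4, 0.5, -0.5]
width: 0.356
clk 24.30 pos [ 0.6403 -0.0625  0.0674] yaw 90.02 z [-1.e-04  0.e+00 -1.e+00] F [-0.4  0.5 -0.5] T [-0.03  0.03 -0.04] w 0.356 j [-0.15  0.67  1.38  0.    1.09 -1.73]
clock: 25.3
ee_pos: [0.6406, -0.0625, 0.2641]
tool_rot: [-0.0, 1.0, -0.0, 0.001]
force: [-0.4, -0.0, 0.3]
width: 0.349
clk 25.30 pos [ 0.6406 -0.0625  0.2641] yaw 90.02 z [ 2.4e-03 -4.0e-04 -1.0e+00] F [-0.4 -0.   0.3] T [-0.02 -0.03  0.03] w 0.349 j [-0.15  0.49  1.18 -0.    1.47 -1.73]
```

View pics/w8.png

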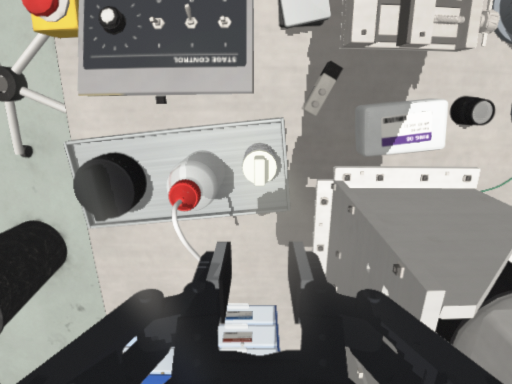

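View pics/c8.png

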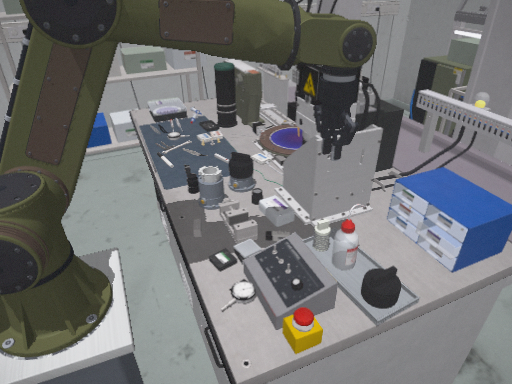

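The cartridge stands upright in the tray at wrist px (260,168), between the tray's end and the bottle at (190,185), with the cap at (110,185). A final check of the numbers, then sign-off.

Run:
```python
from h import *
W=cloud(load("w8"))
def n(c,r,a,b): return W[(np.hypot(W[...,0]-c[0],W[...,1]-c[1])<r)&(W[...,2]>a)&(W[...,2]<b)]
B=n((.64,-.062),.04,.08,.1);print("tab top",len(B),B[:,2].mean(),cv2.minAreaRect((B[:,:2]*1000).astype(np.float32)))
B=n((.64,-.062),.03,.055,.072);print("shoulder",B[:,2].mean(),B[:,2].std(),cv2.minEnclosingCircle((B[:,:2]*1000).astype(np.float32)))
B=n((.658,-.139),.05,.02,.085);print("bottle",circ(B[:,:2]))
B=n((.672,-.258),.06,.068,.08);print("capbar",B.mean(0))
W=cloud(load("c8"))
for nm,c,r,a,b in [("lens",(0.415,0.35),0.05,0.02,0.07),("loupe",(0.577,0.205),0.04,0.01,0.05),("bottle",(0.655,-0.14),0.06,0.02,0.085)]:
    S=n(c,r,a,b); print(nm,len(S),circ(S[:,:2]),S[:,2].max())
from plant import state; print(state()["clock"],state()["force"])
```

```text
tab top 304 0.08708241893620876 ((640.0847778320312, -63.24872589111328), (10.909814834594727, 29.11092758178711), 89.96517944335938)
shoulder 0.06319742575710166 0.0019206376760725664 ((640.2998046875, -63.09795379638672), 20.317230224609375)
bottle (array([ 0.6577395 , -0.13853021]), np.float64(0.028231985637367087))
capbar [ 0.67001604 -0.25670924  0.07264056]
lens 156 (array([0.41420536, 0.34548884]), np.float64(0.013743299358141994)) 0.06165503294217167
loupe 132 (array([0.57901749, 0.20279236]), np.float64(0.013830545313505591)) 0.042341579184825395
bottle 581 (array([ 0.66960746, -0.12292165]), np.float64(0.04516676757388934)) 0.08498521079868604
25.4 [ 0.44055526  0.26200577 -1.65112555]
```

```bash
python3 -c "
from plant import *
print(sign_off())"
```

```text
the job is handed in; nothing more can be done
None
```

The job is done and handed in at about 25 s of robot time. The cap and the used cartridge both stand in the steel tray.

- **Cap:** I pushed it down about 8 mm, turned it 65° anticlockwise, lifted it clear, and set it in the right end of the tray first. It stands level with its bar up, at about (0.672, -0.258).
- **Cartridge:** I then pulled it out by its tab and stood it upright in the left end of the tray, at about (0.640, -0.063). It is about 27 mm clear of the wash bottle.

**Last checks:**
- The tab top is at 87 mm and the shoulder at 63 mm, as expected for an upright cartridge.
- In the last images the lens barrel and loupe are within 0.3 mm of their start positions, and the bottle is within 1 mm of its position in the earlier wrist view.
- The highest contact force I read was about 12 N, when the cartridge met the tray floor, and the gripper was clear of everything at the end.
- I steered clear of the short filter and it looks unmoved in the pictures, but I did not measure it again at the end.

**One disagreement:** the final bottle fit from the scene camera was about 2 cm off. I put this down to the new cartridge points inside its search area, and relied on the clean wrist-camera fit instead.

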